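Clear the jar and hold the sprung reader lid at its mark

ROBOT

A 7-joint arm with a two-finger parallel gripper is mounted at the origin on the work surface. World frame = base frame: x ahead of the robot, y to its left, z up, the work surface at z = 0. Lengths are in mm, angles in rad, forces in N, time in s.
With the tool pointing down it reaches from about 400 to 900 mm from the base axis. Payload 5.5 kg.
Tool frame: the origin (TCP) lies midway between the tips of the shut fingers; the grasp point (between the pads) lies 19 mm behind it; y points along the fingers, z is the direction in which the jaws open and shut, and the axes are right-handed (so a half turn about y gives the same grasp; the last joint's range is limited). The gripper opens to 92 mm and grips with 3 to 60 N. Pads are 19 mm wide; open, the fingers measure 130 mm over their backs; the gripper's body (75 mm by 190 mm) begins 47 mm behind the grasp point.
Start: joints at [-0.904, 0.501, -0.427, 1.55, 0.221, 1.138, -0.21], TCP at [255.358, 597.74, 201.129] pointing down, gripper open.
Joint ranges: [-2.88, 2.88], [-0.31, 2.03], [-1.54, 1.56], [0.2, 2.42], [-1.41, 4.55], [0.19, 2.02], [-2.57, 2.57]. Speed limits (rad/s): [2.57, 2.57, 3.14, 3.14, 3.14, 3.14, 3.14].

INTERFACE

Orientations are given as a unit quaternion [w, x, y, z].
In Python, from rig import arm, optics, order gives the robot as it stands.
- The arm moves only by the tool arm_command, never from a script. Its argument "moves" is a list of rows, each an object with "delta_pos": the shift along the world's x, y, z in mm, a list of three; "angular": the turn, a rotation vector about the world's x, y, z in rad, a list of three. In form: [{"delta_pos": [dx, dy, dz], "angular": [rx, ry, rz]}, ...]. A call has 1 to 10 rows; each row is the pose to reach, as a shift and turn from the pose commanded when the call began; what a row does not reach only later rows make up. A row lasts 1/12 s, in which the tool goes at most 41.7 mm and 7.16 degrees, less where a joint would pass 70% of its speed; a pose out of reach is approached as far as the arm can. A call with a gripper value outside its range is refused whole. "jaw" is the opening, from -1 (shut) to 1 (fully open), set as the call begins (left out, the last holds). The fingers move at their own pace and stop on an object; "newtons" is the grip in N (left out, the last holds). Time passes only in rows, so rows that repeat a pose let the fingers close. It gives the time, the measured TCP pose, the force and the opening at its end, in the units of the state.
- arm.sense(): the state, without advancing time (a new reading comes with each control period).
- optics.grab_frame(name): name is "scene" or "top" or "wrist"; returns a dict with "frame" (480x640x3 uint8, red, green, blue), "vertical_fov" (degrees; the focal length in pixels is half the picture's height over the tangent of half this angle, whatever the lens; pixels are square), "cx", "cy" (the principal point, pixels), "origin" and "attitude" of the camera in the world. Camera axes: x right, y down, z forward; pixel columns grow to the right and rows downward; lengths in mm; the calibration is good to about 2 mm. A picture is of the moment at which its call begins. There is no depth.
- order.hand_in(): hands the job in, once; it reports no verdict.
The state is a dict: "t": time; "joint_pos": joint angles; "qd": joint speeds; "joint_efforts": joint torques, N m; "tcp_pos": TCP position; "ee_rot": TCP orientation; "force": force on the tool from outside, world axes, zero at the start; "ft_torque": the same for the moment, N m; "opening": finger opening in mm.
Only numpy, scipy, OpenCV 4.12 (cv2) and the standard library are available. Lean on these libraries where they do the work, as an engineer would, in place of code of your own. Each camera call takes 0.05 s, during which the arm holds its last target. There are 200 camera calls.

TASK

Someone left an amber jar on the lid of the sample reader: take it off without dropping it and stand it upright in the blue tray, leaving the other bench things alone. Then lift the reader's sprung lid by its blue handle until the green pointer on the lid's side points straight at the middle of the orange clip on the arc beside it, and hold it there; do not push the clip. The lid springs shut by itself, so finish with the gripper still holding it steady at the clip.

Things in the scene. Friction and masses are not known exactly. Their poses are not given: they have to be found in the camera images.
- reader: White sample reader fixed to the bench, 220 (x) x 180 (y) x 100 mm high without its lid; origin at the centre of its underside, x axis from its front (near the robot) to its back, z up. On its +y side, 118 mm from the middle plane, a steel arc (8 mm bar, radius 150 mm about the hinge line) carries the clip and rises, clip included, to 240 mm above the bench, with a post under its upper end.
- lid (a joint): Angle of the reader's white lid in rad: 0 shut, grows as the front edge lifts, stop at 1.2. Lid 215 x 180 x 16 mm, about 0.35 kg, hinged along the reader's y axis at its back; the spring torque is 0.9 x (angle + 0.4) N m, so with the weight some 4 to 8 N are needed at the handle, and it shuts when let go.
- lid_hinge (a point): Middle of the hinge line: in the reader's frame 105 mm behind its origin (+x) and 100 mm above it. Its x axis lies along the lid, pointing back; turns with the lid.
- lid_handle (a point): Middle of the handle's grip bar: a blue round bar of 12 mm diameter parallel to the hinge line, 98 mm free between its two posts, its axis 36 mm above the lid's top face; in the lid's frame 185 mm in front of the hinge line and 52 mm above it. It may roll between the fingers as the lid turns.
- pointer_tip (a point): Tip of the bright green pointer (6 mm thick) on the lid's +y side, 132 mm from the hinge line along the lid's underside, on a line through the hinge line (in the lid's frame -132, 100, 0 mm).
- mark (a joint): Angle of the orange clip on the arc, in rad, counted as the lid's: the lid is at the clip's middle when joint lid = joint mark. The clip covers 0.07 rad either side of its middle, is stiff on the arc and differs from start to start (0.42 to 0.8).
- mark_center (a point): Centre of the orange clip, 42 mm along the radius x 24 mm x 22 mm along the arc, centred 156 mm from the hinge line and 122 mm to the reader's +y side. Its x axis points through the hinge line, as the lid's x axis does when the lid is at the mark.
- jar: Amber glass jar with a white cap, upright, 56 mm diameter, 85 mm high, 0.15 to 0.3 kg; origin at the centre of its underside. Stands on the lid (top face 116 mm above the bench), behind the handle.
- tray: Blue open tray fixed to the bench, 150 (x) x 130 (y) x 22 mm, walls and floor 5 mm; origin at the centre of its underside. To the left or right of the reader.
- tube_rack: Green rack with capped tubes, fixed, 150 x 100 mm, 67 mm high, on the side where the tray is not; origin at the centre of its underside.
- beaker: Loose glass beaker, 70 mm diameter, 90 mm high, bystander; origin under its centre.
- reagent_bottle: Loose amber bottle with blue cap, 68 mm diameter, 150 mm high, bystander; origin under its centre.
- dish: Loose culture dish, 94 mm diameter, 15 mm high, in front of the robot, bystander; origin under its centre.
- vial: Loose small green vial with red cap, 30 mm diameter, 50 mm high, bystander; origin under its centre.

How it is judged (in metres and radians):
On the way:
1. the jar stands upright and released in the tray, the lid still shut (horizontal distance between jar and tray below 0.065 m and z of jar in the frame of tray below 0.012 m and angle between jar's own z axis and vertical below 0.12 rad and contact force between the fingers and jar below 0.05 N and linear speed of jar below 0.03 m/s and value of joint lid below 0.05 rad), for 0.2 s.
At the end, for the whole second after the job is handed in: The lid is held still by the fingers (over 1 N on it) within 0.08 rad of the orange clip's middle, the pointer aimed at the clip, while the jar stands upright, at rest and released in the blue tray (within 65 mm of its centre, on its floor) (horizontal distance between jar and tray below 0.065 m and z of jar in the frame of tray below 0.012 m and angle between jar's own z axis and vertical below 0.12 rad and contact force between the fingers and jar below 0.05 N and linear speed of jar below 0.03 m/s and angle between the x axis of lid_hinge and the x axis of mark_center, either way round below 0.08 rad and value of joint lid above 0.3 rad and velocity of joint lid between -0.1 and 0.1 rad/s and contact force between the fingers and lid above 1 N and contact force between jar and lid below 0.05 N); the arm keeps its last pose, push and grip.
It fails at once if the jar is tipped over (angle between jar's own z axis and vertical above 0.6 rad).
It fails at once if the jar is dropped or thrown (linear speed of jar above 0.6 m/s and contact force between the fingers and jar below 0.05 N).
It fails at once if the lid is lifted with the jar on it (value of joint lid above 0.1 rad and contact force between jar and lid above 0.3 N).
It fails at once if the clip is pushed along the arc (distance of mark_center from where it was at the start of the episode above 0.01 m).
It fails at once if another loose thing on the bench is moved by more than 30 mm (distance of any of beaker, reagent_bottle, dish, vial from where it was at the start of the episode above 0.03 m).
It also fails if it takes over 61 s, if anything falls off the work surface, if the arm or the gripper's body presses on something with over 40 N, if the wrist force passes 120 N, or if a joint passes its speed limit or range.

## Working session

There is one attempt and no reset: what is moved stays moved. The work goes in short steps, Python scripts to look and compute and a tool call to move; the robot and the scene stay as the last step left them, time stands still between calls to the robot, and variables do not carry over. Pictures are saved under pics/ and viewed, about 8 in all and at most 12, crops included, and the job is handed in when it is done.

Besides the shell and the picture viewer there is one more tool, called after "Request:" as name([rows], argument=value, ...), one row to a line, values as JSON. arm_command: Moves the arm, as the interface text tells. Its arguments: {"type":"object","properties":{"moves":{"type":"array","items":{"type":"object","properties":{"delta_pos":{"type":"array","items":{"type":"number"}},"angular":{"type":"array","items":{"type":"number"}}}}},"jaw":{"type":"number"},"newtons":{"type":"number"}},"required":["moves"]}

```bash
mkdir -p pics
cat > h.py <<'E'
import numpy as np, cv2
from scipy.spatial.transform import Rotation as R
from rig import arm, optics, order
def grab(n,save=None):
    d=optics.grab_frame(n)
    if save: cv2.imwrite('pics/'+save,d['frame'][:,:,::-1])
    return d
def K(d): return 240/np.tan(np.radians(d['vertical_fov'])/2)
def rot(d):
    a=np.array(d['attitude'],float)
    return a if a.shape==(3,3) else R.from_quat(a[[1,2,3,0]]).as_matrix()
def ray(d,u,v):
    r=rot(d)@np.array([(u-d['cx'])/K(d),(v-d['cy'])/K(d),1]); return np.array(d['origin'],float),r/np.linalg.norm(r)
def onz(d,u,v,z):
    o,r=ray(d,u,v); return o+r*(z-o[2])/r[2]
def proj(d,p):
    c=rot(d).T@(np.array(p,float)-np.array(d['origin'])); return c[:2]/c[2]*K(d)+[d['cx'],d['cy']]
def tri(*rs):
    A=np.zeros((3,3));b=np.zeros(3)
    for o,r in rs:
        P=np.eye(3)-np.outer(r,r);A+=P;b+=P@o
    return np.linalg.solve(A,b)
def blobs(d,lo,hi,amin=30):
    h=cv2.cvtColor(d['frame'],cv2.COLOR_RGB2HSV);m=cv2.inRange(h,lo,hi)
    n,l,s,c=cv2.connectedComponentsWithStats(m)
    return [(*s[i],*c[i].round(1)) for i in range(1,n) if s[i][4]>=amin]
E
python3 - <<'E'
from h import *
print(arm.sense())
for n in('scene','top'):
    d=grab(n,n+'0.png');print(n,d['vertical_fov'],d['cx'],d['cy'],d['origin'],d['attitude'])
    for k,lo,hi in(('blue',(100,120,50),(130,255,255)),('orange',(5,150,120),(20,255,255)),('green',(45,120,80),(75,255,255))):
        print(k,[tuple(float(x) for x in b) for b in blobs(d,lo,hi)])
E
```

```text
{'t': 0.0, 'joint_pos': array([-0.90381111,  0.50182779, -0.42672584,  1.55146437,  0.22080825,
        1.13832218, -0.21029188]), 'qd': array([ 3.47123652e-04,  3.26200932e-04,  1.53482195e-03,  4.69318287e-04,
       -3.21559256e-03, -8.74449863e-05,  1.49227132e-03]), 'joint_efforts': array([-2.98481318e-04, -5.66582572e+01, -5.81612304e+00, -2.79127622e+01,
       -6.86352351e-02,  3.07206111e-02,  1.86653115e-04]), 'tcp_pos': array([255.16722702, 596.98710121, 200.07924982]), 'ee_rot': array([-0.69206394,  0.6934263 , -0.14193311,  0.14164202]), 'force': array([ 0.36034048,  0.29273084, -0.81976541]), 'ft_torque': array([-0.03805953, -0.03679966,  0.00821273]), 'opening': 91.69627393038371}
scene 44.51526648939881 317.36425822046976 239.98041022346302 [1467.00847467 -174.08761689  761.74879831] [-0.3589664   0.68032131  0.56281602 -0.30256264]
blue [(564.0, 0.0, 76.0, 223.0, 11064.0, 611.7, 109.4), (521.0, 199.0, 61.0, 41.0, 993.0, 549.1, 224.6), (421.0, 215.0, 75.0, 48.0, 2443.0, 457.2, 238.0), (322.0, 229.0, 63.0, 6.0, 230.0, 349.0, 231.5), (147.0, 235.0, 14.0, 18.0, 149.0, 15
[... 1043 characters left out ...]
0, 3909.0, 167.5, 294.5), (451.0, 271.0, 9.0, 8.0, 53.0, 454.7, 274.2), (537.0, 276.0, 101.0, 56.0, 4347.0, 586.9, 303.9), (74.0, 280.0, 10.0, 54.0, 406.0, 78.4, 305.9), (459.0, 302.0, 8.0, 8.0, 54.0, 462.5, 305.7), (462.0, 318.0, 9.0, 8.0, 55.0, 466.3, 321.5)]
orange [(287.0, 43.0, 16.0, 13.0, 68.0, 294.2, 50.5), (311.0, 43.0, 16.0, 13.0, 67.0, 318.8, 50.9), (336.0, 43.0, 16.0, 14.0, 66.0, 342.6, 51.4), (287.0, 64.0, 15.0, 14.0, 66.0, 294.3, 72.6), (311.0, 65.0, 16.0, 13.0, 69.0, 318.2, 72.6), (336.0, 64.0, 16.0, 15.0, 69.0, 342.6, 73.0), (230.0, 179.0, 18.0, 23.0, 241.0, 238.1, 190.2)]
green [(250.0, 173.0, 14.0, 24.0, 198.0, 256.3, 184.6), (439.0, 259.0, 57.0, 73.0, 2065.0, 465.5, 294.3)]
```

View pics/scene0.png

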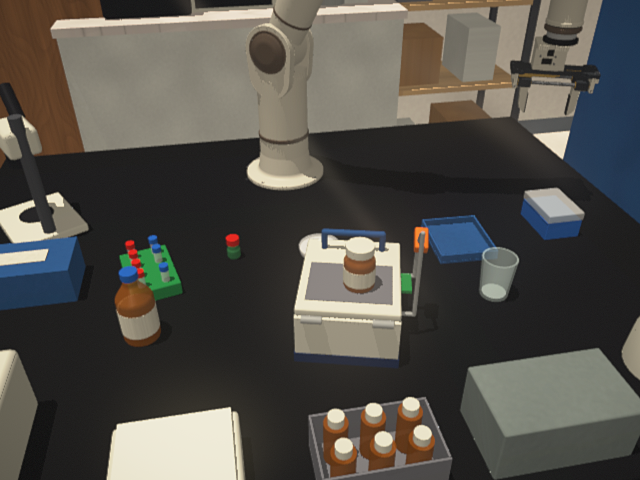

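View pics/top0.png

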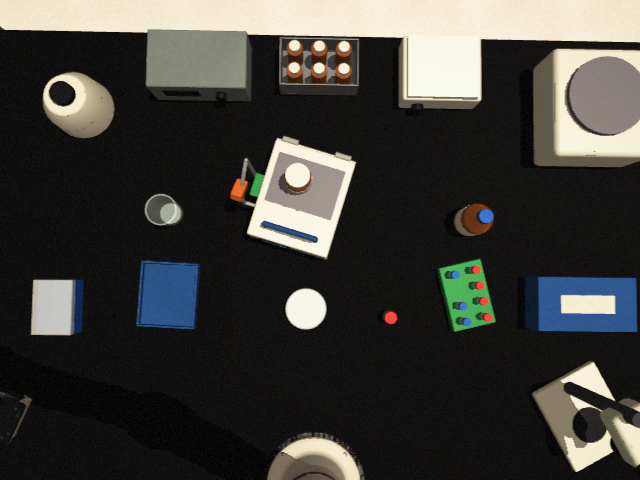

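Scene view: jar on lid around (358,265), clip at (421,238), tray at (457,238). Top view: jar cap (297,176), handle bar (289,231), clip (238,190), tray (167,294), dish (306,309), vial (390,317).

Run:
```python
from h import *
t=grab('top');s=grab('scene')
H=cv2.cvtColor(t['frame'],cv2.COLOR_RGB2HSV)
def rect(lo,hi,x,y,w,h,d=t,HH=H):
    m=np.zeros(HH.shape[:2],np.uint8);m[y:y+h,x:x+w]=cv2.inRange(HH,lo,hi)[y:y+h,x:x+w]
    p=cv2.findNonZero(m);return cv2.minAreaRect(p),p
r,p=rect((100,120,50),(130,255,255),255,215,70,40)
b=cv2.boxPoints(r);b=b[np.argsort(b[:,0])]
e1,e2=b[:2].mean(0),b[2:].mean(0)
P1,P2=onz(t,*e1,152),onz(t,*e2,152)
y=P1-P2;L=np.linalg.norm(y);y/=L;yaw=np.arctan2(-y[0],y[1]);mid=(P1+P2)/2
ex=np.array([np.cos(yaw),np.sin(yaw),0]);ey=np.array([-np.sin(yaw),np.cos(yaw),0])
org=mid+80*ex;org[2]=0
print('handle',mid.round(1),'len',L,'yaw',yaw,'org',org.round(1))
# white lid corners check (z=116)
q=cv2.findNonZero(cv2.inRange(H[130:265,245:360],(0,0,150),(179,70,255)))+np.array([245,130])
rr=cv2.minAreaRect(q);c=np.array([onz(t,*k,116) for k in cv2.boxPoints(rr)])
print('lid box',c.round(0).tolist(),[np.linalg.norm(c[i]-c[(i+1)%4]).round() for i in range(4)],'ctr',c.mean(0).round(1),'expect',(org+ex*(105-107)).round(1))
e=c-c.mean(0);print([np.arctan2(*(c[(i+1)%4]-c[i])[[1,0]]).round(3) for i in range(4)])
# jar cap
m=cv2.inRange(H[160:195,280:316],(0,0,170),(179,70,255));n,l,st,ct=cv2.connectedComponentsWithStats(m)
for i in range(1,n):
    if st[i][4]>50:
        k=ct[i]+[280,160];print('cap',k,st[i],onz(t,*k,201).round(1))
r,p=rect((100,120,50),(130,255,255),130,255,75,80)
c=np.array([onz(t,*k,22) for k in cv2.boxPoints(r)]);print('tray',c.round(0).tolist(),c.mean(0).round(1))
hi=org+105*ex+[0,0,100]
for d,k in((t,(238.1,190.2)),(s,(420.6,238.3))):
    o,rr=ray(d,*k);u=(122-(o-hi)@ey)/(rr@ey);X=o+u*rr-hi;print('clip plane',-X@ex,X[2],np.arctan2(X[2],-X@ex),np.hypot(X[2],X@ex))
X=tri(ray(t,238.1,190.2),ray(s,420.6,238.3))-hi;print('clip tri',X@ex,X@ey,X[2],np.arctan2(X[2],-X@ex))
for k in np.arange(.4,.85,.05):
    W=hi+122*ey-156*np.cos(k)*ex+[0,0,156*np.sin(k)];print(round(k,2),proj(t,W).round(1),proj(s,W).round(1))
print('handle in scene',proj(s,mid),'dish',onz(t,306,309,15),'vial',onz(t,390,317,50),'beaker',onz(t,162,210,45),'reagent',onz(t,485,216,150))
st=arm.sense();M=R.from_quat(st['ee_rot'][[1,2,3,0]]).as_matrix();print(M.round(3))
cv2.imwrite('pics/crop.png',cv2.resize(s['frame'][200:330,280:520,::-1],None,fx=3.3,fy=3.3))
```

```text
handle [568.5  56.7 152. ] len 118.02332636663604 yaw -0.2811342812218352 org [645.4  34.5   0. ]
lid box [[579.0, 197.0, 116.0], [795.0, 136.0, 116.0], [730.0, -85.0, 116.0], [515.0, -22.0, 116.0]] [np.float64(225.0), np.float64(230.0), np.float64(225.0), np.float64(228.0)] ctr [654.8  56.4 116. ] expect [643.5  35.1   0. ]
[np.float64(-0.276), np.float64(-1.857), np.float64(2.854), np.float64(1.285)]
cap [297.17849899 174.41176471] [  5   2  25  25 493] [678.6  40.4 201. ]
tray [[358.0, 409.0, 22.0], [509.0, 402.0, 22.0], [501.0, 267.0, 22.0], [349.0, 274.0, 22.0]] [429.1 337.8  22. ]
clip plane 137.0698155884265 78.7091071338125 0.5212527066165913 158.0609309451492
clip plane 135.01220671951947 81.14666091214133 0.5411780016289413 157.521670066262
clip tri -137.16278965883973 122.03528937532357 79.68937511833437 0.5263197252692634
0.4 [238.3 194.5] [419.3 245. ]
0.45 [238.3 192.5] [419.8 242.8]
0.5 [238.4 190.4] [420.2 240.7]
0.55 [238.5 188.1] [420.7 238.7]
0.6 [238.7 185.6] [421.1 237. ]
0.65 [239. 183.] [421.6 235.4]
0.7 [239.3 180.2] [422.1 234.1]
0.75 [239.7 177.3] [422.5 232.9]
0.8 [240.1 174.2] [423.  231.9]
handle in scene [352.68871183 233.36893699] dish [398.20393511  22.01473406  15.        ] vial [ 384.33828244 -167.11315755   50.        ] beaker [620.05627131 349.4927422   45.        ] reagent [ 604.52327096 -352.4954705   150.        ]
[[ 0.92  -0.001  0.393]
 [-0.393 -0.001  0.92 ]
 [-0.    -1.    -0.001]]
```

View pics/crop.png

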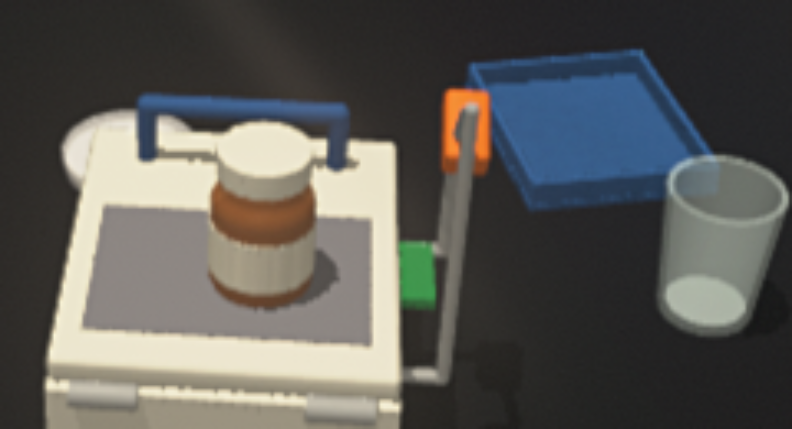

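Clip angle is about 0.525 rad by two views. The jar is at (679,40), inside the reader frame as expected. I'll move over the jar with the jaws along the reader's x axis, clear of the arc.

Request:
arm_command([
  {"delta_pos":[0,0,40],"angular":[0,0,0]},
  {"delta_pos":[20,-30,80],"angular":[0,0,-0.1]},
  {"delta_pos":[45,-60,100],"angular":[0,0,-0.2]},
  {"delta_pos":[70,-92,100],"angular":[0,0,-0.3]},
  {"delta_pos":[94,-124,100],"angular":[0,0,-0.4]},
  {"delta_pos":[118,-156,100],"angular":[0,0,-0.5]},
  {"delta_pos":[142,-188,100],"angular":[0,0,-0.6]},
  {"delta_pos":[166,-219,100],"angular":[0,0,-0.7]},
  {"delta_pos":[190,-250,100],"angular":[0,0,-0.8]},
  {"delta_pos":[212,-280,100],"angular":[0,0,-0.9]},
], jaw=1)

```text
t: 1.03
tcp_pos: [468.7, 315.2, 301.2]
ee_rot: [0.561, -0.561, 0.43, -0.431]
force: [0.9, 0.7, 0.3]
opening: 91.6
```

Request:
arm_command([
  {"delta_pos":[24,-32,0],"angular":[0,0,-0.08]},
  {"delta_pos":[48,-64,0],"angular":[0,0,-0.16]},
  {"delta_pos":[72,-95,0],"angular":[0,0,-0.24]},
  {"delta_pos":[96,-126,0],"angular":[0,0,-0.32]},
  {"delta_pos":[120,-158,0],"angular":[0,0,-0.4]},
  {"delta_pos":[144,-190,0],"angular":[0,0,-0.48]},
  {"delta_pos":[168,-220,0],"angular":[0,0,-0.54]},
  {"delta_pos":[190,-250,0],"angular":[0,0,-0.548]},
  {"delta_pos":[211,-276,0],"angular":[0,0,-0.548]},
  {"delta_pos":[211,-276,0],"angular":[0,0,-0.548]},
])

```text
t: 1.87
tcp_pos: [681.1, 31.9, 299.9]
ee_rot: [-0.421, 0.423, -0.565, 0.569]
force: [0.0, -1.2, -0.6]
opening: 92.0
```

Run:
```python
from h import *
s=arm.sense();print(s['t'],s['tcp_pos'],s['force'],s['joint_pos'].round(2));M=R.from_quat(s['ee_rot'][[1,2,3,0]]).as_matrix();print(M.round(3))
d=grab('wrist','w1.png');print(d['origin'],'cap',proj(d,[678.6,40.4,201]),'handle',proj(d,[568.5,56.7,152]))
```

```text
1.8667 [681.09229645  31.87938694 299.87205585] [ 0.01532537 -1.1865775  -0.58985432] [-0.15  0.46  0.09  1.35 -0.03  1.33 -0.35]
[[-0.287  0.001  0.958]
 [-0.958 -0.006 -0.287]
 [ 0.006 -1.     0.002]]
[702.42874557 100.89891999 481.85328137] cap [308.69884614 216.77685401] handle [175.02747697 222.61197248]
```

View pics/w1.png

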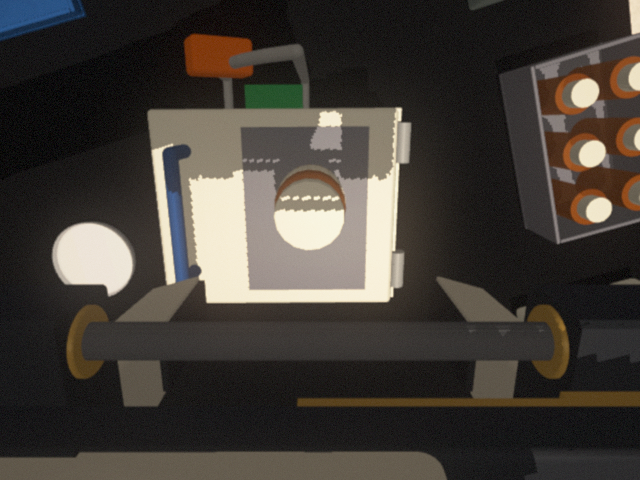

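The wrist view shows the cap centred at about (310,215), against a predicted (309,217), and the clip at (220,56). Descending.

Request:
arm_command([
  {"delta_pos":[0,-1,0]},
  {"delta_pos":[0,-1,-20]},
  {"delta_pos":[0,-1,-45]},
  {"delta_pos":[0,-1,-70]},
  {"delta_pos":[0,-1,-95]},
  {"delta_pos":[0,-1,-115]},
  {"delta_pos":[0,-1,-135]},
  {"delta_pos":[0,-1,-148]},
  {"delta_pos":[0,-1,-154]},
  {"delta_pos":[0,-1,-154]},
])

```text
validation failed for argument at $.mo...
```

Request:
arm_command([
  {"delta_pos":[0,0,0]},
  {"delta_pos":[0,0,0]},
  {"delta_pos":[0,0,0]},
  {"delta_pos":[0,0,0]},
  {"delta_pos":[0,0,0]},
  {"delta_pos":[0,0,0]},
  {"delta_pos":[0,0,0]},
  {"delta_pos":[0,0,0]},
], jaw=-1, newtons=20)

```text
validation failed for argument at $.mo...
```

Request:
arm_command([
  {"delta_pos":[0,-1,0],"angular":[0,0,0]},
  {"delta_pos":[0,-1,-20],"angular":[0,0,0]},
  {"delta_pos":[0,-1,-45],"angular":[0,0,0]},
  {"delta_pos":[0,-1,-70],"angular":[0,0,0]},
  {"delta_pos":[0,-1,-95],"angular":[0,0,0]},
  {"delta_pos":[0,-1,-115],"angular":[0,0,0]},
  {"delta_pos":[0,-1,-135],"angular":[0,0,0]},
  {"delta_pos":[0,-1,-148],"angular":[0,0,0]},
  {"delta_pos":[0,-1,-154],"angular":[0,0,0]},
  {"delta_pos":[0,-1,-154],"angular":[0,0,0]},
])

```text
t: 2.75
tcp_pos: [677.0, 42.0, 145.8]
ee_rot: [0.425, -0.426, 0.565, -0.564]
force: [-0.4, 0.8, -0.0]
opening: 91.8
```

Request:
arm_command([
  {"delta_pos":[1,-1,0],"angular":[0,0,0]},
  {"delta_pos":[1,-1,0],"angular":[0,0,0]},
  {"delta_pos":[1,-1,0],"angular":[0,0,0]},
  {"delta_pos":[1,-1,0],"angular":[0,0,0]},
  {"delta_pos":[1,-1,0],"angular":[0,0,0]},
  {"delta_pos":[1,-1,0],"angular":[0,0,0]},
  {"delta_pos":[1,-1,0],"angular":[0,0,0]},
  {"delta_pos":[1,-1,0],"angular":[0,0,0]},
], jaw=-1, newtons=20)

```text
t: 3.42
tcp_pos: [678.6, 40.1, 147.3]
ee_rot: [0.425, -0.425, 0.565, -0.565]
force: [-3.6, 0.5, 3.5]
opening: 50.0
```

Request:
arm_command([
  {"delta_pos":[0,0,0],"angular":[0,0,0]},
  {"delta_pos":[0,0,0],"angular":[0,0,0]},
  {"delta_pos":[0,0,0],"angular":[0,0,0]},
])

```text
t: 3.67
tcp_pos: [678.8, 40.1, 147.3]
ee_rot: [0.425, -0.425, 0.565, -0.565]
force: [-5.1, 1.0, 4.9]
opening: 49.5
```

Run:
```python
from h import *
d=grab('scene');cv2.imwrite('pics/s2.png',cv2.resize(d['frame'][180:310,280:440,::-1],None,fx=4.5,fy=4.5,interpolation=cv2.INTER_CUBIC))
```

```text
(no output)
```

View pics/s2.png

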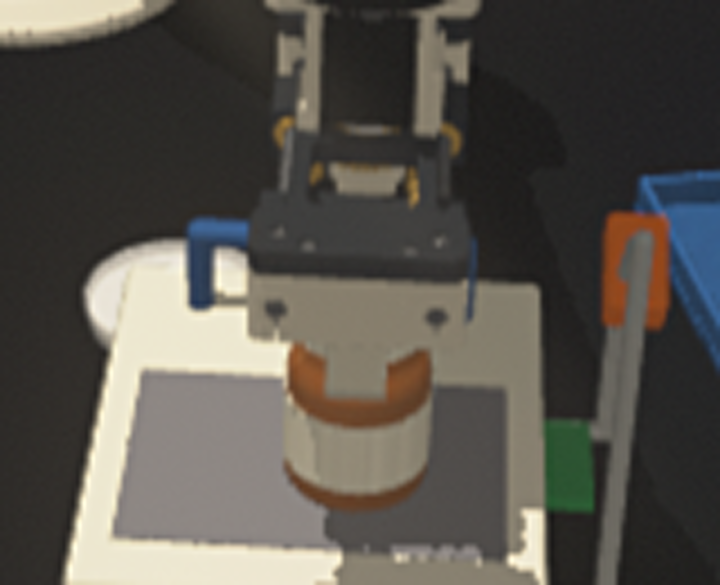

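The fingertip sits on the sloping shoulder (opening 49.5 instead of 56). I'll reopen, go 8 mm lower to stay just above the cap with the body, and regrip.

Request:
arm_command([
  {"delta_pos":[0,0,0],"angular":[0,0,0]},
  {"delta_pos":[0,0,0],"angular":[0,0,0]},
  {"delta_pos":[0,0,0],"angular":[0,0,0]},
  {"delta_pos":[-1,0,0],"angular":[0,0,0]},
  {"delta_pos":[-1,0,-4],"angular":[0,0,0]},
  {"delta_pos":[-1,0,-8],"angular":[0,0,0]},
  {"delta_pos":[-1,0,-8],"angular":[0,0,0]},
  {"delta_pos":[-1,0,-8],"angular":[0,0,0]},
], jaw=0.6)

```text
t: 4.38
tcp_pos: [677.9, 39.7, 138.3]
ee_rot: [0.425, -0.425, 0.565, -0.565]
force: [0.3, -0.2, -1.0]
opening: 73.4
```

Request:
arm_command([
  {"delta_pos":[0,0,0],"angular":[0,0,0]},
  {"delta_pos":[0,0,0],"angular":[0,0,0]},
  {"delta_pos":[0,0,0],"angular":[0,0,0]},
  {"delta_pos":[0,0,0],"angular":[0,0,0]},
  {"delta_pos":[0,0,0],"angular":[0,0,0]},
  {"delta_pos":[0,0,0],"angular":[0,0,0]},
  {"delta_pos":[0,0,0],"angular":[0,0,0]},
  {"delta_pos":[0,0,0],"angular":[0,0,0]},
], jaw=-1, newtons=25)

```text
t: 5.05
tcp_pos: [678.3, 39.8, 139.3]
ee_rot: [0.425, -0.425, 0.565, -0.565]
force: [-1.5, 0.5, 1.5]
opening: 54.1
```

Request:
arm_command([
  {"delta_pos":[0,0,0],"angular":[0,0,0]},
  {"delta_pos":[0,0,0],"angular":[0,0,0]},
  {"delta_pos":[0,0,2],"angular":[0,0,0]},
  {"delta_pos":[0,0,4],"angular":[0,0,0]},
  {"delta_pos":[0,0,6],"angular":[0,0,0]},
  {"delta_pos":[0,0,8],"angular":[0,0,0]},
  {"delta_pos":[0,0,10],"angular":[0,0,0]},
  {"delta_pos":[0,0,12],"angular":[0,0,0]},
  {"delta_pos":[0,0,12],"angular":[0,0,0]},
  {"delta_pos":[0,0,12],"angular":[0,0,0]},
], newtons=30)

```text
t: 5.88
tcp_pos: [678.5, 39.8, 151.3]
ee_rot: [-0.425, 0.425, -0.565, 0.565]
force: [-0.2, 0.6, -2.0]
opening: 54.3
```

Run:
```python
from h import *
print(arm.sense()['force'])
d=grab('scene');cv2.imwrite('pics/s3.png',cv2.resize(d['frame'][180:310,280:440,::-1],None,fx=4.5,fy=4.5,interpolation=cv2.INTER_CUBIC))
```

```text
[-0.24364597  0.58061323 -2.00967292]
```

View pics/s3.png

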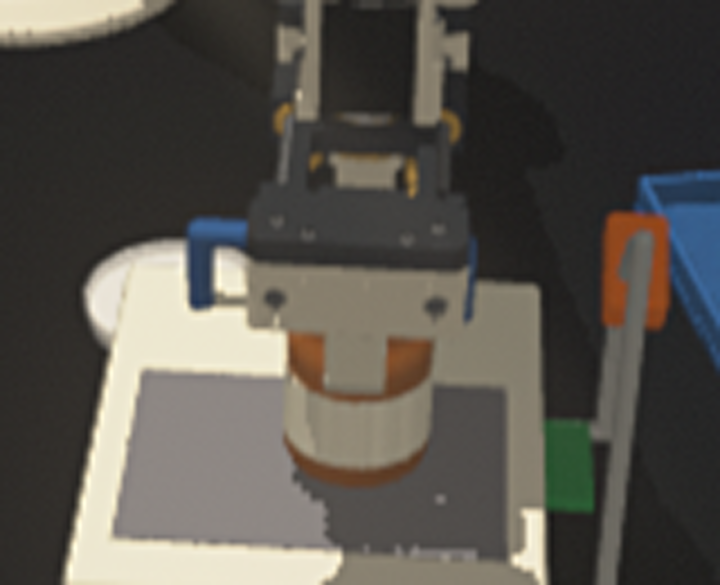

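Jar lifted cleanly (2 N, upright). Raising above the arc, then over the tray.

Request:
arm_command([
  {"delta_pos":[0,0,8],"angular":[0,0,0]},
  {"delta_pos":[0,0,22],"angular":[0,0,0]},
  {"delta_pos":[0,0,38],"angular":[0,0,0]},
  {"delta_pos":[0,0,54],"angular":[0,0,0]},
  {"delta_pos":[0,0,70],"angular":[0,0,0]},
  {"delta_pos":[0,0,86],"angular":[0,0,0]},
  {"delta_pos":[0,0,102],"angular":[0,0,0]},
  {"delta_pos":[0,0,118],"angular":[0,0,0]},
  {"delta_pos":[0,0,130],"angular":[0,0,0]},
  {"delta_pos":[0,0,136],"angular":[0,0,0]},
])

```text
t: 6.77
tcp_pos: [679.3, 39.7, 289.8]
ee_rot: [-0.426, 0.424, -0.565, 0.566]
force: [0.2, -0.6, -2.1]
opening: 54.3
```

Request:
arm_command([
  {"delta_pos":[-6,7,0],"angular":[0,0,0]},
  {"delta_pos":[-17,20,0],"angular":[0,0,0]},
  {"delta_pos":[-30,36,0],"angular":[0,0,0]},
  {"delta_pos":[-44,53,0],"angular":[0,0,0]},
  {"delta_pos":[-58,70,0],"angular":[0,0,0]},
  {"delta_pos":[-72,86,0],"angular":[0,0,0]},
  {"delta_pos":[-86,103,0],"angular":[0,0,0]},
  {"delta_pos":[-100,120,0],"angular":[0,0,0]},
  {"delta_pos":[-114,137,0],"angular":[0,0,0]},
  {"delta_pos":[-125,149,0],"angular":[0,0,0]},
])

```text
t: 7.6
tcp_pos: [550.6, 191.2, 285.9]
ee_rot: [0.425, -0.426, 0.565, -0.564]
force: [-0.0, 1.5, -2.3]
opening: 54.5
```

Request:
arm_command([
  {"delta_pos":[-13,16,0],"angular":[0,0,0]},
  {"delta_pos":[-27,33,0],"angular":[0,0,0]},
  {"delta_pos":[-41,50,0],"angular":[0,0,0]},
  {"delta_pos":[-55,66,0],"angular":[0,0,0]},
  {"delta_pos":[-69,83,0],"angular":[0,0,0]},
  {"delta_pos":[-83,100,0],"angular":[0,0,0]},
  {"delta_pos":[-97,116,0],"angular":[0,0,0]},
  {"delta_pos":[-110,132,0],"angular":[0,0,0]},
  {"delta_pos":[-120,144,0],"angular":[0,0,0]},
  {"delta_pos":[-125,149,0],"angular":[0,0,0]},
])

```text
t: 8.43
tcp_pos: [425.0, 340.0, 286.1]
ee_rot: [0.426, -0.427, 0.565, -0.564]
force: [0.8, 1.2, -1.9]
opening: 54.1
```

Request:
arm_command([
  {"delta_pos":[0,0,-8],"angular":[0,0,0]},
  {"delta_pos":[0,0,-22],"angular":[0,0,0]},
  {"delta_pos":[0,0,-42],"angular":[0,0,0]},
  {"delta_pos":[0,0,-64],"angular":[0,0,0]},
  {"delta_pos":[0,0,-88],"angular":[0,0,0]},
  {"delta_pos":[0,0,-112],"angular":[0,0,0]},
  {"delta_pos":[0,0,-136],"angular":[0,0,0]},
  {"delta_pos":[0,0,-160],"angular":[0,0,0]},
  {"delta_pos":[0,0,-182],"angular":[0,0,0]},
  {"delta_pos":[0,0,-200],"angular":[0,0,0]},
])

```text
t: 9.27
tcp_pos: [428.2, 335.1, 84.4]
ee_rot: [-0.424, 0.426, -0.565, 0.566]
force: [-0.5, -1.1, -1.1]
opening: 54.0
```

Request:
arm_command([
  {"delta_pos":[0,0,-10],"angular":[0,0,0]},
  {"delta_pos":[0,0,-20],"angular":[0,0,0]},
  {"delta_pos":[0,0,-28],"angular":[0,0,0]},
  {"delta_pos":[0,0,-34],"angular":[0,0,0]},
  {"delta_pos":[0,0,-38],"angular":[0,0,0]},
  {"delta_pos":[0,0,-42],"angular":[0,0,0]},
  {"delta_pos":[0,0,-46],"angular":[0,0,0]},
  {"delta_pos":[0,0,-50],"angular":[0,0,0]},
  {"delta_pos":[0,0,-52],"angular":[0,0,0]},
  {"delta_pos":[0,0,-52],"angular":[0,0,0]},
])

```text
t: 10.1
tcp_pos: [428.2, 337.6, 34.8]
ee_rot: [0.425, -0.425, 0.565, -0.565]
force: [-0.1, -0.2, -1.7]
opening: 54.0
```

Run:
```python
from h import *
s=arm.sense();print(s['t'],s['tcp_pos'],s['force'],s['opening'])
```

```text
10.1 [428.1596483  337.64491523  34.82319393] [-0.1248098  -0.19922537 -1.71113966] 53.96637818197075
```

Lower slowly to contact (expected near z = 28–29).

Request:
arm_command([
  {"delta_pos":[0,0,-2],"angular":[0,0,0]},
  {"delta_pos":[0,0,-4],"angular":[0,0,0]},
  {"delta_pos":[0,0,-5],"angular":[0,0,0]},
  {"delta_pos":[0,0,-6],"angular":[0,0,0]},
  {"delta_pos":[0,0,-6],"angular":[0,0,0]},
  {"delta_pos":[0,0,-6],"angular":[0,0,0]},
])

```text
t: 10.6
tcp_pos: [428.4, 337.7, 29.1]
ee_rot: [0.425, -0.425, 0.565, -0.565]
force: [0.8, -0.7, -2.4]
opening: 53.9
```

Request:
arm_command([
  {"delta_pos":[0,0,-0.5],"angular":[0,0,0]},
  {"delta_pos":[0,0,-1],"angular":[0,0,0]},
  {"delta_pos":[0,0,-1.5],"angular":[0,0,0]},
  {"delta_pos":[0,0,-1.5],"angular":[0,0,0]},
  {"delta_pos":[0,0,-1.5],"angular":[0,0,0]},
  {"delta_pos":[0,0,-1.5],"angular":[0,0,0]},
])

```text
t: 11.1
tcp_pos: [428.6, 337.9, 28.4]
ee_rot: [-0.425, 0.425, -0.565, 0.565]
force: [-0.7, -1.0, 5.0]
opening: 54.0
```

Contact (5 N). Release, wait, and rise straight up.

Request:
arm_command([
  {"delta_pos":[0,0,0],"angular":[0,0,0]},
  {"delta_pos":[0,0,0],"angular":[0,0,0]},
  {"delta_pos":[0,0,0],"angular":[0,0,0]},
  {"delta_pos":[0,0,0],"angular":[0,0,0]},
  {"delta_pos":[0,0,0],"angular":[0,0,0]},
  {"delta_pos":[0,0,0],"angular":[0,0,0]},
  {"delta_pos":[0,0,0],"angular":[0,0,0]},
  {"delta_pos":[0,0,0],"angular":[0,0,0]},
], jaw=1)

```text
t: 11.77
tcp_pos: [428.3, 337.7, 27.6]
ee_rot: [0.425, -0.425, 0.565, -0.565]
force: [0.2, 0.2, -0.9]
opening: 91.2
```

Request:
arm_command([
  {"delta_pos":[0,0,8],"angular":[0,0,0]},
  {"delta_pos":[0,0,24],"angular":[0,0,0]},
  {"delta_pos":[0,0,48],"angular":[0,0,0]},
  {"delta_pos":[0,0,74],"angular":[0,0,0]},
  {"delta_pos":[0,0,102],"angular":[0,0,0]},
  {"delta_pos":[0,0,130],"angular":[0,0,0]},
  {"delta_pos":[0,0,158],"angular":[0,0,0]},
  {"delta_pos":[0,0,186],"angular":[0,0,0]},
  {"delta_pos":[0,0,202],"angular":[0,0,0]},
  {"delta_pos":[0,0,210],"angular":[0,0,0]},
])

```text
t: 12.6
tcp_pos: [429.6, 338.8, 241.4]
ee_rot: [0.427, -0.423, 0.565, -0.565]
force: [-0.0, -0.6, 0.4]
opening: 92.0
```

Run:
```python
from h import *
s=arm.sense();print(s['t'],s['tcp_pos'],s['opening'])
d=grab('scene');a=d['frame'][190:320,280:540,::-1]
print(proj(d,[428.5,337.8,5]),proj(d,[428.5,337.8,90]))
cv2.imwrite('pics/s4.png',cv2.resize(a,None,fx=3,fy=3,interpolation=cv2.INTER_CUBIC))
```

```text
12.6 [429.55250025 338.80102428 241.38396808] 92.02277407835474
[456.12659521 240.84019558] [460.91375167 209.0485385 ]
```

View pics/s4.png

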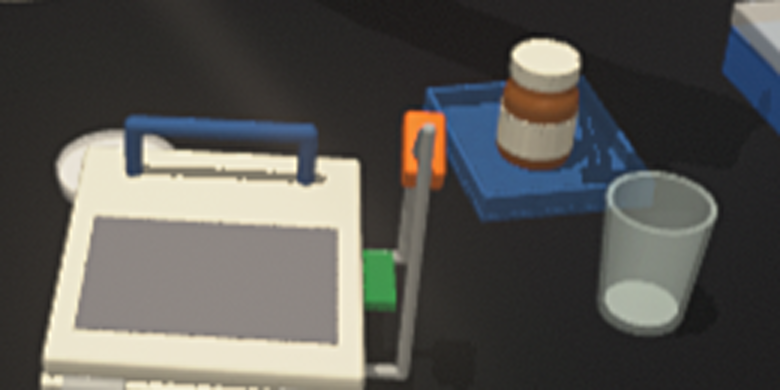

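Jar stands upright in the tray, around crop (540,100). Next, over the handle.

Request:
arm_command([
  {"delta_pos":[8,-16,0],"angular":[0,0,0]},
  {"delta_pos":[22,-44,0],"angular":[0,0,0]},
  {"delta_pos":[38,-76,0],"angular":[0,0,0]},
  {"delta_pos":[54,-108,0],"angular":[0,0,0]},
  {"delta_pos":[70,-140,0],"angular":[0,0,0]},
  {"delta_pos":[86,-172,0],"angular":[0,0,0]},
  {"delta_pos":[102,-204,0],"angular":[0,0,0]},
  {"delta_pos":[118,-236,0],"angular":[0,0,0]},
  {"delta_pos":[132,-265,0],"angular":[0,0,0]},
  {"delta_pos":[140,-281,0],"angular":[0,0,0]},
])

```text
t: 13.48
tcp_pos: [568.7, 51.4, 236.2]
ee_rot: [-0.423, 0.425, -0.566, 0.567]
force: [-0.6, -0.0, 0.3]
opening: 91.3
```

Request:
arm_command([
  {"delta_pos":[0,0,0],"angular":[0,0,0]},
  {"delta_pos":[0,0,-8],"angular":[0,0,0]},
  {"delta_pos":[0,0,-22],"angular":[0,0,0]},
  {"delta_pos":[0,0,-38],"angular":[0,0,0]},
  {"delta_pos":[0,0,-54],"angular":[0,0,0]},
  {"delta_pos":[0,0,-70],"angular":[0,0,0]},
  {"delta_pos":[0,0,-86],"angular":[0,0,0]},
  {"delta_pos":[0,0,-98],"angular":[0,0,0]},
  {"delta_pos":[0,0,-103],"angular":[0,0,0]},
  {"delta_pos":[0,0,-103],"angular":[0,0,0]},
])

```text
t: 14.32
tcp_pos: [566.6, 57.7, 132.7]
ee_rot: [0.424, -0.427, 0.565, -0.564]
force: [-0.1, -0.3, -0.1]
opening: 91.4
```

Request:
arm_command([
  {"delta_pos":[0,0,0],"angular":[0,0,0]},
  {"delta_pos":[0,0,0],"angular":[0,0,0]},
  {"delta_pos":[0,0,0],"angular":[0,0,0]},
  {"delta_pos":[0,0,0],"angular":[0,0,0]},
  {"delta_pos":[0,0,0],"angular":[0,0,0]},
  {"delta_pos":[0,0,0],"angular":[0,0,0]},
  {"delta_pos":[0,0,0],"angular":[0,0,0]},
  {"delta_pos":[0,0,0],"angular":[0,0,0]},
], jaw=-0.2)

```text
t: 14.98
tcp_pos: [568.4, 56.7, 134.7]
ee_rot: [-0.425, 0.425, -0.565, 0.565]
force: [0.1, 0.2, 0.5]
opening: 43.0
```

Run:
```python
from h import *
s=arm.sense();print(s['t'],s['tcp_pos'],s['force'],s['opening'])
d=grab('scene');cv2.imwrite('pics/s5.png',cv2.resize(d['frame'][180:310,280:440,::-1],None,fx=4.5,fy=4.5,interpolation=cv2.INTER_CUBIC))
```

```text
14.9833 [568.40150657  56.705464   134.74124444] [0.13031448 0.17742338 0.514785  ] 42.991304273916
```

View pics/s5.png

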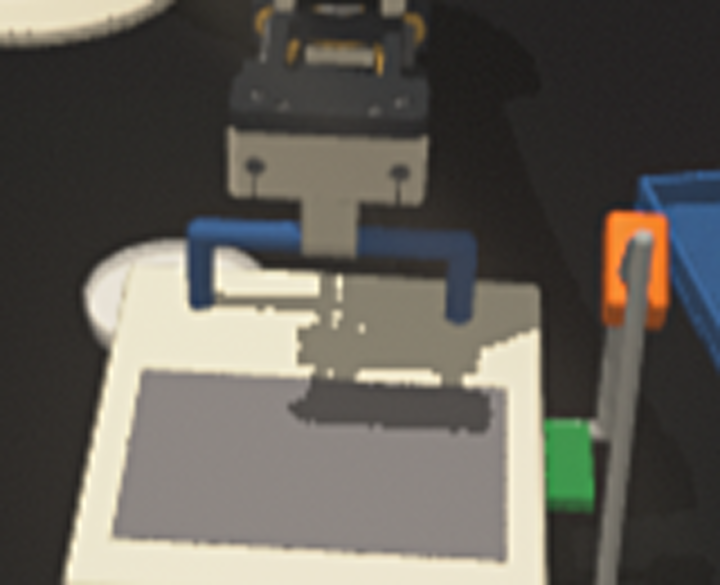

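Fingers straddle the bar midway between its posts. Closing.

Request:
arm_command([
  {"delta_pos":[0,0,-1],"angular":[0,0,0]},
  {"delta_pos":[0,0,-1],"angular":[0,0,0]},
  {"delta_pos":[0,0,-1],"angular":[0,0,0]},
  {"delta_pos":[0,0,-1],"angular":[0,0,0]},
  {"delta_pos":[0,0,-1],"angular":[0,0,0]},
  {"delta_pos":[0,0,-1],"angular":[0,0,0]},
  {"delta_pos":[0,0,-1],"angular":[0,0,0]},
  {"delta_pos":[0,0,-1],"angular":[0,0,0]},
  {"delta_pos":[0,0,-1],"angular":[0,0,0]},
  {"delta_pos":[0,0,-1],"angular":[0,0,0]},
], jaw=-1, newtons=30)

```text
t: 15.87
tcp_pos: [568.4, 56.7, 133.6]
ee_rot: [-0.425, 0.425, -0.565, 0.565]
force: [-0.8, 0.0, -0.4]
opening: 0.6
```

Closed to 0.6 mm, so the bar was missed. Checking with the wrist camera and by triangulation.

Run:
```python
from h import *
s=arm.sense();print(s['t'],s['tcp_pos'],s['force'],s['opening'])
w=grab('wrist');d=grab('scene');t=grab('top')
print([blobs(x,(100,120,50),(130,255,255),60) for x in(d,)])
for n,x in(('w',w),('s',d)):print(n,proj(x,[568.5,56.7,152]),'tcp',proj(x,s['tcp_pos']))
a=cv2.resize(w['frame'][:,:,::-1],(480,360));b=cv2.resize(d['frame'][190:280,310:430,::-1],(480,360),interpolation=cv2.INTER_CUBIC)
b=cv2.resize(b,(320,240));c=cv2.resize(t['frame'][190:280,230:350,::-1],(320,240),interpolation=cv2.INTER_CUBIC)
o=np.zeros((480,800,3),np.uint8);o[:360,:480]=a;o[:240,480:]=b;o[240:,480:]=c;cv2.imwrite('pics/w2.png',o)
```

```text
15.8667 [568.36314893  56.70731086 133.6205284 ] [-0.78912287  0.00358605 -0.36772502] 0.5906591406460464
[[(np.int32(564), np.int32(0), np.int32(76), np.int32(223), np.int32(11456), np.float64(611.0), np.float64(108.4)), (np.int32(521), np.int32(199), np.int32(61), np.int32(41), np.int32(993), np.float64(549.2), np.float64(224.6)), (np.int32(421), np.int32(215), np.int32(75), np.int32(48), np.int32(1629), np.float64(456.7), np.float64(241.4)), (np.int32(322), np.int32(229), np.int32(21), np.int32(5), np.int32(97), np.float64(332.5), np.float64(230.9)), (np.int32(147), np.int32(235), np.int32(14), np.int32(18), np.int32(149), np.float64(153.9), np.float64(243.0)), (np.int32(0), np.int32(236), np.int32(85), np.int32(74), np.int32(4640), np.float64(42.3), np.float64(274.9)), (np.int32(159), np.int32(262), np.int32(9), np.int32(10), np.int32(74), np.float64(163.2), np.float64(266.7)), (np.int32(118), np.int32(266), np.int32(20), np.int32(17), np.int32(262), np.float64(127.5), np.float64(274.1))]]
w [315.49381556 295.49024638] tcp [315.37729571 279.77770076]
s [352.68255749 233.35640712] tcp [352.41844164 241.36696385]
```

View pics/w2.png

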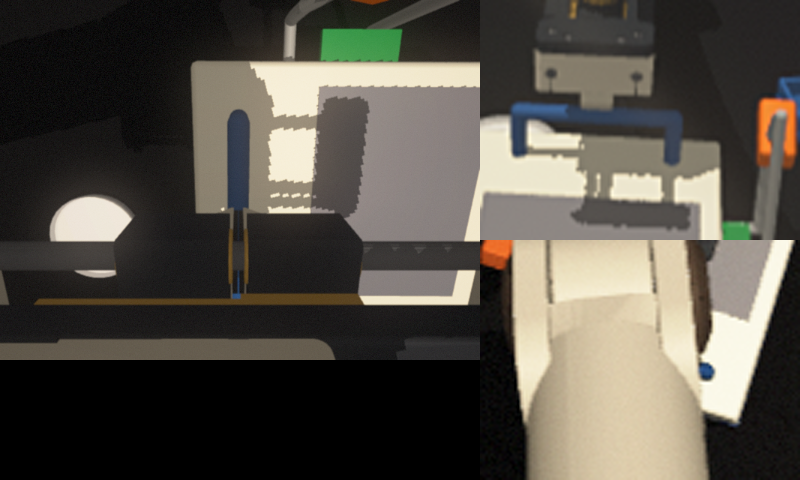

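Ambiguous: the wrist view suggests the bar lies between the fingers. A small lift will tell: if gripped, the force shows about −4 N or more.

Request:
arm_command([
  {"delta_pos":[0,0,1],"angular":[0,0,0]},
  {"delta_pos":[0,0,2],"angular":[0,0,0]},
  {"delta_pos":[0,0,3],"angular":[0,0,0]},
  {"delta_pos":[0,0,4],"angular":[0,0,0]},
  {"delta_pos":[0,0,4],"angular":[0,0,0]},
  {"delta_pos":[0,0,4],"angular":[0,0,0]},
])

```text
t: 16.52
tcp_pos: [568.4, 56.8, 137.8]
ee_rot: [-0.425, 0.425, -0.565, 0.565]
force: [-0.5, -0.4, 0.0]
opening: 0.5
```

Run:
```python
from h import *
s=arm.sense();print(s['tcp_pos'],s['force'],s['opening'])
w=grab('wrist');d=grab('scene')
T=s['tcp_pos'];M=R.from_quat(s['ee_rot'][[1,2,3,0]]).as_matrix()
for n,x in(('w',w),('s',d)):
  for k in(0,-19,-40):print(n,k,proj(x,T+M[:,1]*k).round(1))
b=cv2.resize(d['frame'][205:265,312:392,::-1],(440,330),interpolation=cv2.INTER_CUBIC)
a=cv2.resize(w['frame'][230:420,255:375,::-1],(360,570),interpolation=cv2.INTER_CUBIC)
o=np.zeros((570,800,3),np.uint8);o[:,:360]=a;o[:330,360:]=b;o=cv2.convertScaleAbs(o,alpha=1.8,beta=20);cv2.imwrite('pics/w3.png',o)
```

```text
[568.43696102  56.77552507 137.76991171] [-0.49685611 -0.37926606  0.04012361] 0.5044533436495969
w 0 [315.3 279.7]
w -19 [315.1 296.1]
w -40 [314.8 318.6]
s 0 [352.5 239.6]
s -19 [352.8 231.2]
s -40 [353.1 221.8]
```

View pics/w3.png

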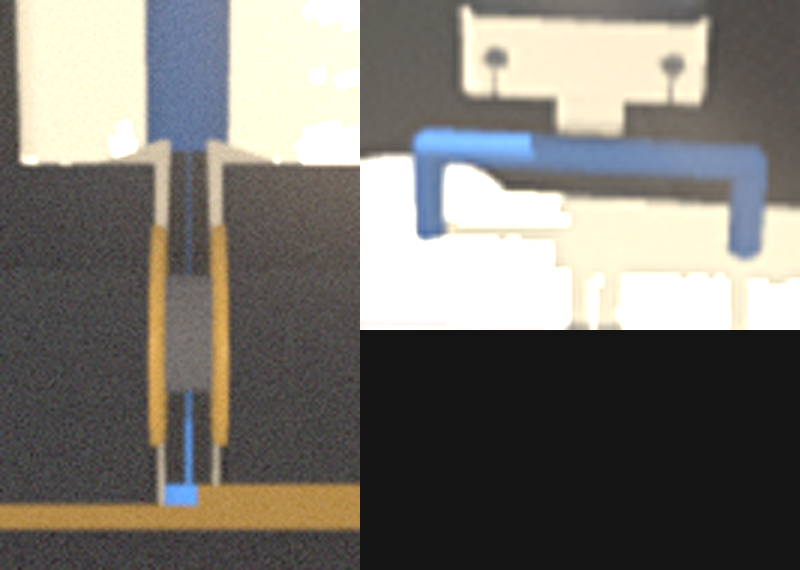

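The fingers shut just above the bar. Scene (tip edge at row 229) and wrist (tip edge at row 280) both put the real finger tips about 24 mm higher than the reported TCP. That also explains the shoulder grip on the jar. I'll rise, open, and go about 25 mm lower while watching the force.

Request:
arm_command([
  {"delta_pos":[0,0,3],"angular":[0,0,0]},
  {"delta_pos":[0,0,3],"angular":[0,0,0]},
  {"delta_pos":[0,0,3],"angular":[0,0,0]},
  {"delta_pos":[0,0,3],"angular":[0,0,0]},
  {"delta_pos":[0,0,3],"angular":[0,0,0]},
  {"delta_pos":[0,0,3],"angular":[0,0,0]},
  {"delta_pos":[0,0,3],"angular":[0,0,0]},
  {"delta_pos":[0,0,3],"angular":[0,0,0]},
], jaw=0)

```text
t: 17.28
tcp_pos: [568.3, 56.7, 140.6]
ee_rot: [0.425, -0.425, 0.565, -0.565]
force: [-0.2, 0.8, -0.1]
opening: 44.7
```

Request:
arm_command([
  {"delta_pos":[0,0,-4],"angular":[0,0,0]},
  {"delta_pos":[0,0,-8],"angular":[0,0,0]},
  {"delta_pos":[0,0,-12],"angular":[0,0,0]},
  {"delta_pos":[0,0,-16],"angular":[0,0,0]},
  {"delta_pos":[0,0,-19],"angular":[0,0,0]},
  {"delta_pos":[0,0,-22],"angular":[0,0,0]},
  {"delta_pos":[0,0,-24],"angular":[0,0,0]},
  {"delta_pos":[0,0,-25],"angular":[0,0,0]},
  {"delta_pos":[0,0,-25],"angular":[0,0,0]},
])

```text
t: 18.03
tcp_pos: [568.2, 56.7, 115.3]
ee_rot: [0.425, -0.425, 0.565, -0.565]
force: [0.1, 0.0, 0.2]
opening: 45.9
```

TCP reads 115 mm, which is at lid height, with no contact. That confirms the offset. 5 mm more, then close.

Request:
arm_command([
  {"delta_pos":[0,0,-2],"angular":[0,0,0]},
  {"delta_pos":[0,0,-4],"angular":[0,0,0]},
  {"delta_pos":[0,0,-5],"angular":[0,0,0]},
  {"delta_pos":[0,0,-5],"angular":[0,0,0]},
])

```text
t: 18.37
tcp_pos: [568.1, 56.7, 110.4]
ee_rot: [0.425, -0.425, 0.565, -0.565]
force: [0.0, -0.4, 0.1]
opening: 45.9
```

Request:
arm_command([
  {"delta_pos":[0,0,0],"angular":[0,0,0]},
  {"delta_pos":[0,0,0],"angular":[0,0,0]},
  {"delta_pos":[0,0,0],"angular":[0,0,0]},
  {"delta_pos":[0,0,0],"angular":[0,0,0]},
  {"delta_pos":[0,0,0],"angular":[0,0,0]},
  {"delta_pos":[0,0,0],"angular":[0,0,0]},
  {"delta_pos":[0,0,0],"angular":[0,0,0]},
  {"delta_pos":[0,0,0],"angular":[0,0,0]},
], jaw=-1, newtons=35)

```text
t: 19.03
tcp_pos: [568.3, 56.7, 110.7]
ee_rot: [0.425, -0.425, 0.565, -0.565]
force: [-0.1, -0.2, -0.1]
opening: 10.8
```

Gripped (10.8 mm opening, 12 mm bar). Lift along the arc, first to about 0.25 rad.

Request:
arm_command([
  {"delta_pos":[1.2,-0.4,4],"angular":[0,0,0]},
  {"delta_pos":[2.7,-0.8,9.3],"angular":[0,0,0]},
  {"delta_pos":[4.2,-1.2,13.7],"angular":[0,0,0]},
  {"delta_pos":[5.9,-1.7,18.2],"angular":[0,0,0]},
  {"delta_pos":[7.6,-2.2,22.6],"angular":[0,0,0]},
  {"delta_pos":[9.4,-2.7,27.1],"angular":[0,0,0]},
  {"delta_pos":[11.4,-3.3,31.4],"angular":[0,0,0]},
  {"delta_pos":[13.4,-3.9,35.7],"angular":[0,0,0]},
  {"delta_pos":[15.6,-4.5,40],"angular":[0,0,0]},
  {"delta_pos":[17.9,-5.2,44.2],"angular":[0,0,0]},
])

```text
t: 19.87
tcp_pos: [585.4, 51.7, 154.9]
ee_rot: [0.425, -0.426, 0.566, -0.565]
force: [-1.9, 1.4, -5.8]
opening: 10.8
```

Lid is following (−5.8 N). On to about 0.48 rad.

Request:
arm_command([
  {"delta_pos":[2.4,-0.7,4.1],"angular":[0,0,0]},
  {"delta_pos":[4.8,-1.4,8.2],"angular":[0,0,0]},
  {"delta_pos":[7.3,-2.1,12.2],"angular":[0,0,0]},
  {"delta_pos":[9.9,-2.9,16.1],"angular":[0,0,0]},
  {"delta_pos":[12.7,-3.7,20],"angular":[0,0,0]},
  {"delta_pos":[15.5,-4.5,23.8],"angular":[0,0,0]},
  {"delta_pos":[18.5,-5.4,27.5],"angular":[0,0,0]},
  {"delta_pos":[21.5,-6.3,31.1],"angular":[0,0,0]},
  {"delta_pos":[25.2,-7.4,35.4],"angular":[0,0,0]},
  {"delta_pos":[25.2,-7.4,35.4],"angular":[0,0,0]},
])

```text
t: 20.7
tcp_pos: [609.7, 44.6, 191.1]
ee_rot: [0.424, -0.426, 0.566, -0.564]
force: [-9.4, 2.2, -0.0]
opening: 10.6
```

```bash
cat > ang.py <<'E'
from h import *
s=arm.sense();print(s['t'],s['tcp_pos'].round(1),s['force'].round(1),s['opening'])
d=grab('scene');w=grab('wrist')
yaw=-.281;ex=np.array([np.cos(yaw),np.sin(yaw),0]);ey=np.array([-np.sin(yaw),np.cos(yaw),0]);hi=np.array([645.4,34.5,100])+105*ex
def A(x,u,v,y):
    o,r=ray(x,u,v);k=(y-(o-hi)@ey)/(r@ey);X=o+k*r-hi;return round(float(np.arctan2(X[2],-X@ex)),3),round(float(np.hypot(X@ex,X[2])),1)
for n,x in(('s',d),('w',w)):
    print(n,'green',[(tuple(map(float,b)),A(x,b[5],b[6],96)) for b in blobs(x,(45,100,50),(80,255,255)) ])
    print(n,'orange',[(tuple(map(float,b)),A(x,b[5],b[6],122)) for b in blobs(x,(5,150,120),(20,255,255)) if n=='w' or 400<b[5]<440 and b[6]<260])
    for th in(.45,.5,.55): print(th,'tip',proj(x,hi-132*np.cos(th)*ex+100*ey+[0,0,132*np.sin(th)]).round(1),'clip',proj(x,hi-156*np.cos(th)*ex+122*ey+[0,0,156*np.sin(th)]).round(1))
# lid angle from bar: grasp assumed fixed on bar since shut
X=(s['tcp_pos']-[568.3,56.7,110.7]);hx=-185+X@ex;print('lid from z',np.arcsin((52+X[2])/192.2)-.274,'from xz',np.arctan2(52+X[2],-hx)-.274)
b=cv2.resize(d['frame'][195:295,310:440,::-1],(780,600),interpolation=cv2.INTER_CUBIC);cv2.imwrite('pics/z%d.png'%(s['t']*10),b)
E
python3 ang.py; ls pics
```

```text
20.7 [609.7  44.6 191.1] [-9.4  2.2 -0. ] 10.611238342559425
s green [((138.0, 244.0, 45.0, 57.0, 1303.0, 159.7, 273.9), (2.423, 1186.0)), ((227.0, 246.0, 14.0, 13.0, 132.0, 233.3, 252.0), (2.438, 1292.1)), ((119.0, 253.0, 12.0, 14.0, 123.0, 124.3, 259.8), (2.425, 1156.1)), ((403.0, 252.0, 11.0, 27.0, 288.0, 408.1, 264.9), (1.201, 100.3))]
s orange [((414.0, 228.0, 15.0, 24.0, 214.0, 420.6, 239.0), (0.542, 156.1))]
0.45 tip [407.3 253.8] clip [419.8 242.8]
0.5 tip [407.6 252.1] clip [420.2 240.7]
0.55 tip [407.9 250.5] clip [420.7 238.7]
w green [((365.0, 37.0, 90.0, 48.0, 3594.0, 408.6, 60.9), (0.682, 132.4))]
w orange [((282.0, 0.0, 103.0, 38.0, 2589.0, 333.0, 16.5), (0.312, 140.6))]
0.45 tip [364.5  59.7] clip [319.7   2.9]
0.5 tip [372.2  57.9] clip [328.   -1.6]
0.55 tip [381.1  56. ] clip [337.9  -6.3]
lid from z 0.4856115431518334 from xz 0.47673653400592697
crop.png
s2.png
s3.png
s4.png
s5.png
scene0.png
top0.png
w1.png
w2.png
w3.png
z207.png
```

Lid is at about 0.465–0.48 rad (wrist pointer tip at column 365, kinematics, scene row 252). The clip is at about 0.53. Move a further +0.055 rad, biased slightly outward to ease the radial pull.

Request:
arm_command([
  {"delta_pos":[1,-0.3,2],"angular":[0,0,0]},
  {"delta_pos":[2,-0.6,4],"angular":[0,0,0]},
  {"delta_pos":[3.2,-0.9,6],"angular":[0,0,0]},
  {"delta_pos":[4.5,-1.2,7.5],"angular":[0,0,0]},
  {"delta_pos":[5.7,-1.6,9],"angular":[0,0,0]},
  {"delta_pos":[5.7,-1.6,9],"angular":[0,0,0]},
  {"delta_pos":[5.7,-1.6,9],"angular":[0,0,0]},
  {"delta_pos":[5.7,-1.6,9],"angular":[0,0,0]},
])

```text
t: 21.47
tcp_pos: [617.0, 42.4, 199.2]
ee_rot: [0.425, -0.425, 0.565, -0.565]
force: [-5.2, 1.6, -6.0]
opening: 10.8
```

```bash
python3 ang.py; ls pics|grep z
```

```text
21.4667 [617.   42.4 199.2] [-5.2  1.6 -6. ] 10.81211840608007
s green [((138.0, 244.0, 45.0, 57.0, 1303.0, 159.6, 273.9), (2.423, 1185.9)), ((227.0, 246.0, 14.0, 13.0, 135.0, 233.3, 252.1), (2.438, 1292.1)), ((403.0, 250.0, 12.0, 28.0, 285.0, 408.3, 263.4), (1.222, 103.4)), ((119.0, 253.0, 12.0, 14.0, 123.0, 124.3, 259.8), (2.425, 1156.1))]
s orange [((414.0, 228.0, 15.0, 24.0, 211.0, 420.7, 239.1), (0.554, 155.0))]
0.45 tip [407.3 253.8] clip [419.8 242.8]
0.5 tip [407.6 252.1] clip [420.2 240.7]
0.55 tip [407.9 250.5] clip [420.7 238.7]
w green [((355.0, 38.0, 86.0, 47.0, 3396.0, 396.8, 61.7), (0.734, 133.7))]
w orange [((264.0, 0.0, 100.0, 41.0, 2661.0, 312.3, 17.8), (0.347, 144.6))]
0.45 tip [346.5  62.1] clip [302.2   8. ]
0.5 tip [353.5  60.5] clip [309.6   3.9]
0.55 tip [361.5  58.7] clip [318.4  -0.4]
lid from z 0.5459518881257467 from xz 0.5342384390777033
z207.png
z214.png
```

View pics/z214.png

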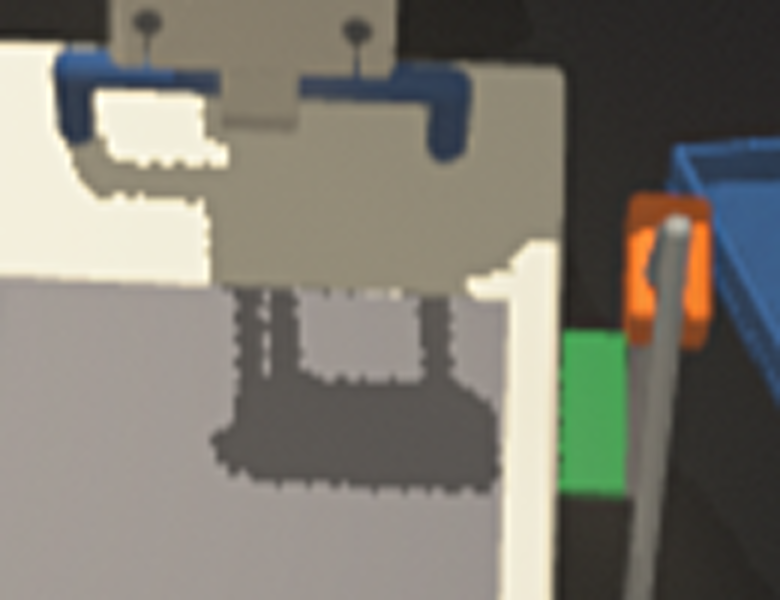

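Request:
arm_command([
  {"delta_pos":[0,0,0],"angular":[0,0,0]},
  {"delta_pos":[0,0,0],"angular":[0,0,0]},
  {"delta_pos":[0,0,0],"angular":[0,0,0]},
  {"delta_pos":[0,0,0],"angular":[0,0,0]},
  {"delta_pos":[0,0,0],"angular":[0,0,0]},
  {"delta_pos":[0,0,0],"angular":[0,0,0]},
])

```text
t: 22.07
tcp_pos: [617.0, 42.5, 199.2]
ee_rot: [0.425, -0.425, 0.565, -0.565]
force: [-4.0, 0.1, -4.5]
opening: 11.2
```

The lid is held steady with the pointer (crop 595,410) lined up below the clip (crop 668,270). The estimates agree to about 0.03 rad, so I'm handing in.

```bash
python3 -c "
from h import *
print(order.hand_in());s=arm.sense();print(s['t'],s['tcp_pos'],s['force'],s['opening'])"
```

```text
the job is handed in; nothing more can be done
None
the job is handed in; nothing more can be done
```

The job is handed in at about 22 s of the 61 s: the jar is in the blue tray and the gripper is holding the lid at the orange clip. No verdict was reported.

**Jar:** I set it down in the tray within a few mm of the centre and released it. The picture taken after release shows it standing upright. I did not check it, the beaker, bottle, dish or vial again after that. None of the later moves went near them.

**Lid:** the last estimates agree to about 0.03 rad, against the 0.08 rad allowed:

| Quantity | Source | Angle (rad) |
|---|---|---|
| Lid | arm position | 0.534 |
| Lid | scene view | about 0.53 |
| Lid | wrist view | about 0.51 |
| Clip | all views | 0.52 to 0.55 |

In the final half second the arm stood still, with about 6 N pulling on the gripper and the fingers 11 mm open on the 12 mm bar. The clip was never touched.

**What went wrong:**
- **Finger tips:** they sit about 24 mm higher than the reported tool position implies.
- **Jar grip:** the first grip landed on the jar's sloping shoulder, so I reopened and gripped 8 mm lower before lifting.
- **Handle grip:** the first try closed on nothing just above the bar. I redid it lower, and the lid then followed.

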